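# Draw back the core box slide

## Task

Pull the drawer of the low grey cabinet fully open by its bar handle; a yellow core box with a spring-loaded slide is fixed inside. Take the slide's upright steel tab, draw the slide out to the right until its pointer lines up with the mark on the strip beside it, and finish while still holding it there, because it springs back when let go. Leave the loose things on the bench where they are.

Things in the scene. Friction and masses are not known exactly. Their poses are not given: they have to be found in the camera images.
- cabinet_front (a point): Middle of the front edge of the top of the low grey cabinet, 240 mm deep, 340 wide, 105 high, fixed on the bench, its one drawer facing the robot. Axes, the same for all points below: x from the robot into the cabinet (the drawer opens along -x), y to the left seen from the robot, z up. A yellow resin core box (top 76 mm above the bench) is fixed in the left half of the drawer, with a spring-loaded slide.
- drawer_handle (a point): Middle of the bar of the drawer's handle: a level round bar, 12 mm thick, 120 mm long along y, its centre line 45 mm in front of the drawer's front and 80 mm above the bench.
- drawer (a joint): How far the drawer is open, in m: 0 shut, 0.160 at its stop. It slides stiffly (about 3 N) and stays where it is left. At the start it is shut or up to 25 mm open.
- slide_tab (a point): Grip point of the slide's upright steel tab, inside the cabinet until the drawer is opened; 149 mm further in (+x) than the handle's bar. The tab is 36 mm along x, 12 mm thick along y; this point is in its middle, 70 mm above the bench, its top 18 mm higher. It is drawn along -y. Free space at home: 46 mm towards the core box (above a rod whose top is 40 mm above the bench), 140 mm on the other side.
- slide (a joint): How far the slide is drawn out, in m: 0 home, 0.070 at its stop. A spring pulls it home: 2 N at 0, rising 1 N for every 10 mm.
- pointer (a point): Tip of the slide's pointer: a thin dark steel bar (6 mm wide along y) that sticks out from the tab along -x over the flat top of an aluminium strip, 64 mm above the bench. It moves with the tab, and has the tab's y in the cabinet's axes.
- mark (a point): Tip of the mark: a thin dark steel fin of the same width as the pointer, clamped on the strip and pointing along +x at the pointer's path; 25 to 55 mm along -y from the pointer when the slide is home. The slide is at the mark when the pointer's tip meets it end to end (same y in the cabinet's axes). It moves with the drawer and cannot be shifted by hand.
- spike0: brass draw spike, 150 mm long and up to 14 mm thick with a 50 mm cross end, lying on the bench; origin under its middle. Bystander.
- spike1: a second, identical brass draw spike lying on the bench. Bystander.
- weight: cast iron weight block, 70 x 70 x 32 mm with a short stub on top (50 mm high in all), standing on the bench in front of the drawer; origin under its centre. Bystander.
- plug: white porcelain core plug, 48 mm wide, 44 mm high, standing on the bench in front of the drawer; origin under its centre. Bystander.
- mallet: wooden mallet lying on the bench. Bystander.
- brush: brush lying on the bench. Bystander.
- pattern: turned wooden flange pattern, 90 mm wide, 55 mm high, standing on the bench at the front left; origin under its centre. Bystander.

How it is judged:
On the way, in this order (a step that is already met when the one before it is completed fails the run):
1. the drawer is fully open, the slide still home (value of joint drawer above 0.148 m and value of joint slide below 0.012 m), for 0.2 s.
2. the slide is drawn to the mark by the fingers (value of joint drawer above 0.148 m and y of pointer in the frame of mark between -0.005 and 0.005 m and contact force between the fingers and slide above 1.5 N), for 0.3 s.
At the end, for the whole second after the job is handed in: The drawer is open to within 12 mm of its stop, the slide's pointer is within 5 mm of the mark along the strip and at rest, and the fingers hold the slide there (more than 1.5 N of contact) (all of step 2 and velocity of joint slide between -0.01 and 0.01 m/s); the arm keeps its last pose, push and grip.
It fails at once if a loose bystander was moved by more than 25 mm (distance of any of spike0, spike1, weight, plug, mallet, brush, pattern from where it was at the start of the episode above 0.025 m).
It also fails if it takes over 48 s, if anything falls off the work surface, if the arm or the gripper's body presses on something with over 40 N, if the wrist force passes 120 N, or if a joint passes its speed limit or range.

## Robot

A 6-joint arm with a two-finger parallel gripper is mounted at the origin on the work surface. World frame = base frame: x ahead of the robot, y to its left, z up, the work surface at z = 0. Lengths are in m, angles in rad, forces in N, time in s.
With the tool pointing down it reaches from about 0.3 to 1 m from the base axis. Payload 5.1 kg.
Tool frame: the origin (TCP) lies between the finger pads; the fingertips stand 22 mm ahead of it and the grasp point (between the pads) lies 3 mm ahead of it; z points along the fingers, y is the line along which they close (so a half turn about z gives the same grasp; the last joint's range is limited). The gripper opens to 95 mm and grips with 3 to 60 N. Pads are 20 mm wide; open, the fingers measure 119 mm over their backs; the gripper's body (75 mm by 180 mm) begins 59 mm behind the grasp point.
Start: joints at [-1.359, 0.124, 1.65, -0, 1.367, -0.083], TCP at [0.189, -0.622, 0.237] pointing down, gripper open.
Joint ranges: [-2.61, 2.61], [-1.02, 2.33], [0.03, 2.71], [-1.35, 4.49], [0.32, 2.68], [-2.91, 2.91]. Speed limits (rad/s): [2.57, 2.57, 3.14, 3.14, 3.14, 3.14].

## Interface

Orientations are given as a rotation vector (axis times angle).
In Python, from cell import * gives the robot as it stands.
- The arm moves only by the tool drive_tool, never from a script. Its argument "series" is a list of rows, each an object with "offset": the shift along the tool's x, y, z in m, a list of three; "angular": the turn, a rotation vector about the tool's x, y, z in degrees, a list of three. A call has 1 to 12 rows; each row shifts and turns the commanded pose from where the row before left it, along the tool's axes as they then stand; what a row does not reach is not made up. A row lasts 1/12 s, in which the tool goes at most 41.7 mm and 7.16 degrees, less where a joint would pass 70% of its speed; a pose out of reach is approached as far as the arm can. A call with a gripper value outside its range is refused whole. "jaw" is the opening, from 0 (shut) to 1 (fully open), set as the call begins (left out, the last holds). The fingers move at their own pace and stop on an object; the grip force is fixed at half the most. Time passes only in rows, so rows that do not move let the fingers close. It gives the time, the measured TCP pose, the force, the opening and the grip force at its end, in the units of the state.
- observe(): the state, without advancing time (a new reading comes with each control period).
- capture(name): name is "scene" or "side" or "wrist"; returns the picture (400x640x3 uint8, red, green, blue); there is no depth.
- camera_model(name): a dict with "mtx" (3x3 intrinsics, pixels), "world_to_cam" (4x4, takes a point from world to camera coordinates). Camera axes: x right, y up, looking along -z (the intrinsics and any distortion apply to the point x, -y, -z); pixel columns grow to the right and rows downward; lengths in m; the calibration is good to about 2 mm. A picture is of the moment at which its call begins: read the wrist's pose just before it. camera_model takes no time and is no camera call; for the wrist camera it gives the pose at the moment of the call.
- sign_off(): hands the job in; it is judged then, once.
Trained networks look in the newest picture that a camera, given by its name, has taken for a name from the list of things; names that differ only in an ending like _2 or _b are one class to them, and where a whole thing is asked for, a point or a joint stands for the part that bears it (a point fixed in the world has none). Each returns a list of dicts, best first, with "score" (0 to 1); they miss things now and then, are a little off and sometimes report something else, mostly with a low value. They report only what shows in the picture. A call takes as long as a camera call.
- outline_of(camera, query): "pixels" (400x640 bool, what is visible of it) and "rect" ([centre column, centre row, width, height] in pixels, round what is visible of it).
The state is a dict: "time": time; "joint_positions": joint angles; "joint_vel": joint speeds; "joint_torque": joint torques, N m; "ee_pos": TCP position; "tool_rot": TCP orientation; "contact_force": force on the tool from outside, world axes, zero at the start; "torque": the same for the moment, N m; "opening": opening from 0.0 (shut) to 1.0 (fully open); "grip_force": force on a finger pad.
Only numpy, scipy, OpenCV 4.12 (cv2) and the standard library are available. Lean on these libraries where they do the work, as an engineer would, in place of code of your own. Each camera call takes 0.05 s, during which the arm holds its last target. There are 200 camera calls.

## Working session

There is one attempt and no reset: what is moved stays moved. The work goes in short steps, Python scripts to look and compute and a tool call to move; the robot and the scene stay as the last step left them, time stands still between calls to the robot, and variables do not carry over. Pictures are saved under pics/ and viewed, at most 10 in all, crops included, and the job is handed in when it is done.

Besides the shell and the picture viewer there is one more tool, called after "Request:" as name([rows], argument=value, ...), one row to a line, values as JSON. drive_tool: Moves the arm, as the interface text tells. Its arguments: {"type":"object","properties":{"series":{"type":"array","items":{"type":"object","properties":{"offset":{"type":"array","items":{"type":"number"}},"angular":{"type":"array","items":{"type":"number"}}}}},"jaw":{"type":"number"}},"required":["series"]}

```bash
mkdir -p pics; ls; cat > h.py <<'E'
from cell import *
import numpy as np, cv2
from scipy.spatial.transform import Rotation as R
def save(n,f):
    im=capture(n); cv2.imwrite('pics/'+f,im[:,:,::-1]); return im
def ray(m,u,v):
    K=np.array(m["mtx"]);T=np.array(m["world_to_cam"])
    d=np.linalg.inv(K)@[u,v,1]; d=np.array([d[0],-d[1],-d[2]])
    return -T[:3,:3].T@T[:3,3], T[:3,:3].T@d
def atz(m,u,v,z):
    c,d=ray(m,u,v); return c+d*(z-c[2])/d[2]
def proj(m,p):
    K=np.array(m["mtx"]);T=np.array(m["world_to_cam"])
    q=T[:3,:3]@p+T[:3,3]; q=K@[q[0],-q[1],-q[2]]; return q[:2]/q[2]
def tri(obs):
    A=np.zeros((3,3));b=np.zeros(3)
    for m,u,v in obs:
        c,d=ray(m,u,v);d/=np.linalg.norm(d);P=np.eye(3)-np.outer(d,d);A+=P;b+=P@c
    return np.linalg.solve(A,b)
E
python3 - <<'E'
from h import *
np.set_printoptions(precision=3,suppress=True)
for n in ("scene","side"):
    save(n,n+"0.png"); m=camera_model(n); print(n,ray(m,320,200), {k for k in m})
    for q in ("drawer_handle","cabinet_front","weight","plug","pattern","spike0","mallet","brush"):
        for o in outline_of(n,q)[:2]: print(q,round(o["score"],2),np.round(o["rect"]))
E
```

```text
pics
scene (array([0.958, 0.72 , 0.753]), array([-0.376, -0.646, -0.665])) {'mtx', 'world_to_cam'}
drawer_handle 0.75 [276. 220.  72.  92.]
cabinet_front 0.67 [231. 243. 163. 144.]
weight 0.88 [351. 166.  21.  17.]
plug 0.52 [378. 195.  21.  16.]
pattern 0.9 [438. 251.  41.  30.]
spike0 0.66 [376. 279.  50.  39.]
spike0 0.44 [275. 218.  78.  90.]
mallet 0.97 [258. 161.  77.  26.]
brush 0.62 [318. 141.  47.  28.]
side (array([-0.035,  0.61 ,  0.904]), array([ 0.522, -0.496, -0.694])) {'mtx', 'world_to_cam'}
drawer_handle 0.57 [286. 189.  86.  92.]
drawer_handle 0.51 [286. 343.  39.  39.]
cabinet_front 0.69 [253. 171. 150. 122.]
cabinet_front 0.4 [367. 271.  22.  26.]
plug 0.75 [365. 273.  22.  24.]
pattern 0.58 [287. 343.  36.  41.]
spike0 0.73 [246. 282.  49.  38.]
spike0 0.5 [255. 259.  49.  35.]
mallet 0.83 [375. 166.  78.  44.]
brush 0.57 [445. 197.  57.  29.]
```

View pics/scene0.png

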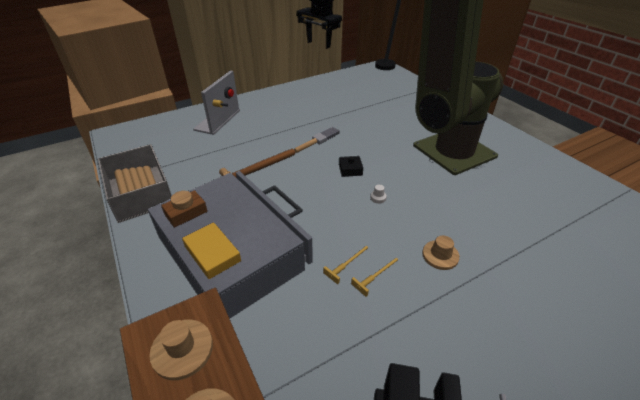

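View pics/side0.png

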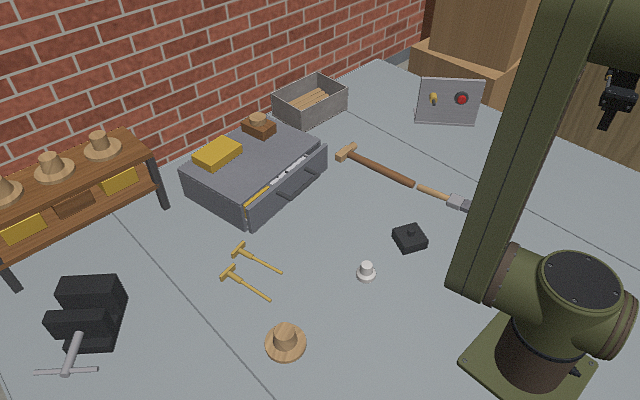

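The scene picture shows the cabinet around (230,240) with its handle at (283,203). The weight is at (351,166), the plug at (379,194) and the spikes near (350,265). The side picture shows the handle near (298,182) and the drawer slightly open. I'll enlarge both around the handle.

```bash
python3 - <<'E'
import cv2,numpy as np
a=cv2.imread('pics/scene0.png')[165:275,215:325];b=cv2.imread('pics/side0.png')[135:235,230:340]
a=cv2.resize(a,(400,400),interpolation=3);b=cv2.resize(b,(400,364),interpolation=3)
b=np.vstack([b,np.zeros((36,400,3),np.uint8)]);cv2.imwrite('pics/c.png',np.hstack([a,b]))
E
```

```text
(no output)
```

View pics/c.png

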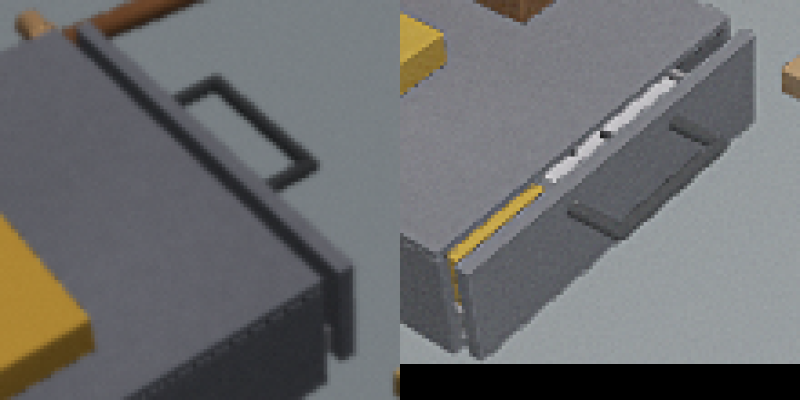

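```bash
python3 - <<'E'
from h import *
np.set_printoptions(precision=4,suppress=True)
s=camera_model("scene");d=camera_model("side")
P={}
for n,a,b in [("barL",(300.8,210.4),(291,199.1)),("barR",(273.6,187.8),(317.5,175.4)),("cabL",(304.4,241.5),(241.8,203.8)),("pL",(311.3,237.9),(249.3,209.3)),("pR",(241.7,171.9),(326.8,143.8)),
 ("weight",(351,168),None),("plug",(378.5,199),None)]:
    P[n]=tri([(s,*a),(d,*b)]) if b else atz(s,*a,0.01)
    print(n,P[n],proj(s,P[n])-a)
print(atz(s,300.8,210.4,.08),atz(s,273.6,187.8,.08),atz(d,291,199.1,.08),atz(d,317.5,175.4,.08))
for a,b in(("barL","barR"),("pL","pR")):
    v=P[a]-P[b];print(np.linalg.norm(v),np.degrees(np.arctan2(v[1],v[0]))-90)
o=observe();print(o["ee_pos"],o["tool_rot"],R.from_rotvec(o["tool_rot"]).as_matrix(),o["time"])
# wrist cam pose
m=camera_model("wrist");print(ray(m,320,200),m["mtx"])
print(atz(d,365,278,0),atz(d,410,240,.02),[atz(d,*p,.01) for p in((235,247),(282,273),(228,270),(270,300))],atz(d,286,350,0))
E
```

```text
barL [0.6402 0.0741 0.0782] [-0.3193 -0.5158]
barR [ 0.6629 -0.0442  0.0767] [0.0637 0.1078]
cabL [0.6931 0.1916 0.1022] [-0.7595 -1.1864]
pL [0.6709 0.1854 0.0954] [-0.5351 -0.8278]
pR [ 0.7219 -0.1358  0.0997] [-0.7641 -1.3616]
weight [ 0.3713 -0.0864  0.01  ] [-0. -0.]
plug [0.3855 0.0817 0.01  ] [ 0. -0.]
[0.6413 0.0779 0.08  ] [ 0.6643 -0.041   0.08  ] [0.6399 0.0734 0.08  ] [ 0.6599 -0.0412  0.08  ]
0.12043118608677124 10.851304818698566
0.32519978999909427 9.028494499033329
[ 0.1888 -0.6219  0.2367] [-3.1075 -0.4614 -0.    ] [[ 0.9569  0.2906  0.    ]
 [ 0.2906 -0.9569  0.    ]
 [ 0.     -0.     -1.    ]] 0.9
(array([ 0.259 , -0.6008,  0.3837]), array([-0.2386, -0.0624, -0.9693])) [[319.8912   0.     322.8348]
 [  0.     319.8912 204.4042]
 [  0.       0.       1.    ]]
[0.3732 0.0745 0.    ] [ 0.3644 -0.084   0.02  ] [array([0.664 , 0.2473, 0.01  ]), array([0.5178, 0.2139, 0.01  ]), array([0.6163, 0.3032, 0.01  ]), array([0.4785, 0.2837, 0.01  ])] [0.3637 0.3348 0.    ]
```

The bar's middle comes out at about (0.651, 0.016, 0.078) and the cabinet's yaw at about 10°. I'll turn the tool so the fingers close along the cabinet's x, then hover above the bar and look again.

Request:
drive_tool([
  {"angular": [0,0,-6.9]},
  {"angular": [0,0,-6.9]},
  {"angular": [0,0,-6.9]},
  {"angular": [0,0,-6.9]},
  {"angular": [0,0,-6.9]},
  {"angular": [0,0,-6.9]},
  {"angular": [0,0,-6.9]},
  {"angular": [0,0,-6.9]},
  {"angular": [0,0,-6.9]},
  {"angular": [0,0,-6.9]},
  {"angular": [0,0,-6.9]},
  {"angular": [0,0,-6.9]},
], jaw=0.42)

```text
$.series[0]: bad value
```

Request:
drive_tool([
  {"offset": [0.0228,0.0236,0]},
  {"offset": [0.0228,0.0236,0]},
  {"offset": [0.0228,0.0236,0]},
  {"offset": [0.0228,0.0236,0]},
  {"offset": [0.0228,0.0236,0]},
  {"offset": [0.0228,0.0236,0]},
  {"offset": [0.0228,0.0236,0]},
  {"offset": [0.0228,0.0236,0]},
  {"offset": [0.0228,0.0236,0]},
  {"offset": [0.0228,0.0236,0]},
  {"offset": [0.0228,0.0236,0]},
  {"offset": [0.0228,0.0236,0]},
])

```text
$.series[0]: bad value
```

Request:
drive_tool([
  {"offset": [0.0228,0.0236,0]},
  {"offset": [0.0228,0.0236,0]},
  {"offset": [0.0228,0.0236,0]},
  {"offset": [0.0228,0.0236,0]},
  {"offset": [0.0228,0.0236,0]},
  {"offset": [0.0228,0.0236,0]},
  {"offset": [0.0228,0.0236,0]},
  {"offset": [0.0228,0.0236,0]},
  {"offset": [0.0228,0.0236,0]},
  {"offset": [0.0228,0.0236,0]},
  {"offset": [0.0228,0.0236,0]},
  {"offset": [0,0,0]},
])

```text
$.series[0]: bad value
```

```bash
python3 - <<'E'
from h import *
np.set_printoptions(precision=4,suppress=True)
o=observe();print(o["ee_pos"],R.from_rotvec(o["tool_rot"]).as_matrix(),o["time"],o["opening"])
m=camera_model("wrist");np.save("w1.npy",m["world_to_cam"]);save("wrist","w1.png")
for p in outline_of("wrist","drawer_handle")[:2]:print(p["score"],p["rect"])
for a in ((.6402,.0741,.078),(.6629,-.0442,.078)):print(proj(m,np.array(a)))
E
```

```text
[ 0.1888 -0.6219  0.2367] [[ 0.9569  0.2906  0.    ]
 [ 0.2906 -0.9569  0.    ]
 [ 0.     -0.     -1.    ]] 0.9 1.0015215683652716
[ -817.1561 -1121.0935]
[ -543.1552 -1067.6908]
```

View pics/w1.png

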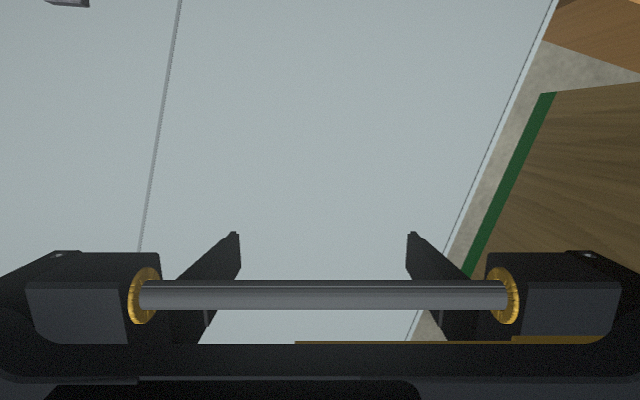

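All three moves were refused because each row needs both keys. This wrist picture therefore shows only the bench, with the fingers at about (215,260) and (425,260). I'll resend the moves.

Request:
drive_tool([
  {"offset": [0,0,0],"angular": [0,0,-6.9]},
  {"offset": [0,0,0],"angular": [0,0,-6.9]},
  {"offset": [0,0,0],"angular": [0,0,-6.9]},
  {"offset": [0,0,0],"angular": [0,0,-6.9]},
  {"offset": [0,0,0],"angular": [0,0,-6.9]},
  {"offset": [0,0,0],"angular": [0,0,-6.9]},
  {"offset": [0,0,0],"angular": [0,0,-6.9]},
  {"offset": [0,0,0],"angular": [0,0,-6.9]},
  {"offset": [0,0,0],"angular": [0,0,-6.9]},
  {"offset": [0,0,0],"angular": [0,0,-6.9]},
  {"offset": [0,0,0],"angular": [0,0,-6.9]},
  {"offset": [0,0,0],"angular": [0,0,-6.9]},
], jaw=0.42)

```text
time: 2.0
ee_pos: [0.1888, -0.622, 0.2367]
tool_rot: [2.019, 2.407, 0.0]
contact_force: [0.5, 0.3, 0.1]
opening: 0.418
grip_force: 0.0
```

Request:
drive_tool([
  {"offset": [0.0228,0.0236,0],"angular": [0,0,0]},
  {"offset": [0.0228,0.0236,0],"angular": [0,0,0]},
  {"offset": [0.0228,0.0236,0],"angular": [0,0,0]},
  {"offset": [0.0228,0.0236,0],"angular": [0,0,0]},
  {"offset": [0.0228,0.0236,0],"angular": [0,0,0]},
  {"offset": [0.0228,0.0236,0],"angular": [0,0,0]},
  {"offset": [0.0228,0.0236,0],"angular": [0,0,0]},
  {"offset": [0.0228,0.0236,0],"angular": [0,0,0]},
  {"offset": [0.0228,0.0236,0],"angular": [0,0,0]},
  {"offset": [0.0228,0.0236,0],"angular": [0,0,0]},
  {"offset": [0.0228,0.0236,0],"angular": [0,0,0]},
  {"offset": [0.0228,0.0236,0],"angular": [0,0,0]},
])

```text
time: 3.0
ee_pos: [0.4227, -0.3032, 0.2369]
tool_rot: [2.026, 2.4, 0.0]
contact_force: [0.0, -0.1, -0.2]
opening: 0.422
grip_force: 0.0
```

Request:
drive_tool([
  {"offset": [0.0228,0.0236,0],"angular": [0,0,0]},
  {"offset": [0.0228,0.0236,0],"angular": [0,0,0]},
  {"offset": [0.0228,0.0236,0],"angular": [0,0,0]},
  {"offset": [0.0228,0.0236,0],"angular": [0,0,0]},
  {"offset": [0.0228,0.0236,0],"angular": [0,0,0]},
  {"offset": [0.0228,0.0236,0],"angular": [0,0,0]},
  {"offset": [0.0228,0.0236,0],"angular": [0,0,0]},
  {"offset": [0.0228,0.0236,0],"angular": [0,0,0]},
  {"offset": [0.0228,0.0236,0],"angular": [0,0,0]},
  {"offset": [0.0228,0.0236,0],"angular": [0,0,0]},
  {"offset": [0.0228,0.0236,0],"angular": [0,0,0]},
  {"offset": [0,0,0],"angular": [0,0,0]},
])

```text
time: 4.0
ee_pos: [0.6377, -0.0095, 0.2365]
tool_rot: [-2.02, -2.405, -0.003]
contact_force: [-0.1, 0.3, 0.1]
opening: 0.42
grip_force: 0.0
```

```bash
python3 - <<'E'
from h import *
np.set_printoptions(precision=4,suppress=True)
o=observe();print(o["ee_pos"],R.from_rotvec(o["tool_rot"]).as_matrix(),o["time"],o["opening"])
m=camera_model("wrist");np.save("w1.npy",m["world_to_cam"]);save("wrist","w1b.png")
for p in outline_of("wrist","drawer_handle")[:2]:print(p["score"],p["rect"])
for a in ((.6402,.0741,.078),(.6629,-.0442,.078)):print(proj(m,np.array(a)))
E
```

```text
[ 0.6377 -0.0095  0.2365] [[-0.1726  0.985   0.0011]
 [ 0.985   0.1726  0.0019]
 [ 0.0016  0.0014 -1.    ]] 4.0 0.4203753795284542
0.73 [388.8, 133.0, 101.3, 264.3]
0.18 [418.2, 201.2, 11.1, 20.8]
[340.6101 108.8072]
[340.7609 232.86  ]
```

View pics/w1b.png

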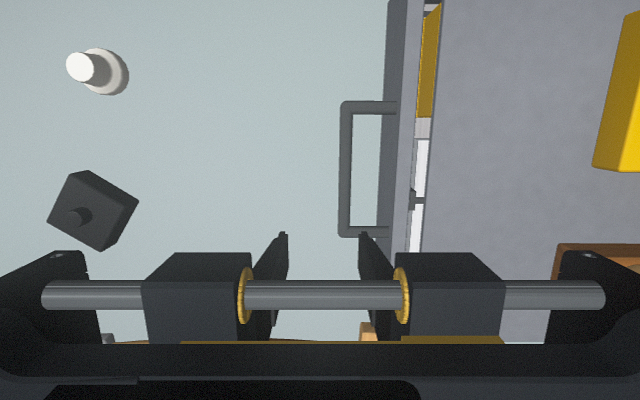

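The wrist picture shows the bar as a vertical line at column 345, from row 107 to row 235. So the yaw is right and the bar lies about 3 mm deeper than predicted. The weight at (92,210) and the plug at (97,70) are clear. I'll go down and grip.

Request:
drive_tool([
  {"offset": [0.011,0.0105,0],"angular": [0,0,0]},
  {"offset": [0.011,0.0105,0],"angular": [0,0,0]},
  {"offset": [0,0,0.02],"angular": [0,0,0]},
  {"offset": [0,0,0.02],"angular": [0,0,0]},
  {"offset": [0,0,0.02],"angular": [0,0,0]},
  {"offset": [0,0,0.02],"angular": [0,0,0]},
  {"offset": [0,0,0.02],"angular": [0,0,0]},
  {"offset": [0,0,0.02],"angular": [0,0,0]},
  {"offset": [0,0,0.02],"angular": [0,0,0]},
  {"offset": [0,0,0.015],"angular": [0,0,0]},
  {"offset": [0,0,0],"angular": [0,0,0]},
  {"offset": [0,0,0],"angular": [0,0,0]},
])

```text
time: 5.1
ee_pos: [0.6522, 0.0116, 0.0809]
tool_rot: [-2.025, -2.4, 0.002]
contact_force: [0.6, -0.3, 0.0]
opening: 0.418
grip_force: 0.0
```

Request:
drive_tool([
  {"offset": [0,0,0],"angular": [0,0,0]},
  {"offset": [0,0,0],"angular": [0,0,0]},
  {"offset": [0,0,0],"angular": [0,0,0]},
  {"offset": [0,0,0],"angular": [0,0,0]},
  {"offset": [0,0,0],"angular": [0,0,0]},
  {"offset": [0,0,0],"angular": [0,0,0]},
  {"offset": [0,0,0],"angular": [0,0,0]},
  {"offset": [0,0,0],"angular": [0,0,0]},
], jaw=0.0)

```text
time: 5.77
ee_pos: [0.6537, 0.0116, 0.0829]
tool_rot: [2.025, 2.399, 0.003]
contact_force: [1.6, 0.7, 3.3]
opening: 0.118
grip_force: 30.0
```

The bar is gripped, with the jaw at about 11 mm. Now I'll pull along -tool y.

Request:
drive_tool([
  {"offset": [0,-0.006,0],"angular": [0,0,0]},
  {"offset": [0,-0.011,0],"angular": [0,0,0]},
  {"offset": [0,-0.012,0],"angular": [0,0,0]},
  {"offset": [0,-0.012,0],"angular": [0,0,0]},
  {"offset": [0,-0.012,0],"angular": [0,0,0]},
  {"offset": [0,-0.012,0],"angular": [0,0,0]},
  {"offset": [0,-0.012,0],"angular": [0,0,0]},
  {"offset": [0,-0.012,0],"angular": [0,0,0]},
  {"offset": [0,-0.012,0],"angular": [0,0,0]},
  {"offset": [0,-0.012,0],"angular": [0,0,0]},
  {"offset": [0,-0.011,0],"angular": [0,0,0]},
  {"offset": [0,-0.006,0],"angular": [0,0,0]},
])

```text
time: 6.77
ee_pos: [0.5242, -0.0103, 0.0828]
tool_rot: [2.025, 2.4, 0.002]
contact_force: [2.4, 1.8, 5.6]
opening: 0.118
grip_force: 30.0
```

Request:
drive_tool([
  {"offset": [0,-0.004,0],"angular": [0,0,0]},
  {"offset": [0,-0.004,0],"angular": [0,0,0]},
  {"offset": [0,0,0],"angular": [0,0,0]},
  {"offset": [0,0,0],"angular": [0,0,0]},
])

```text
time: 7.1
ee_pos: [0.5163, -0.0117, 0.0828]
tool_rot: [-2.026, -2.401, 0.0]
contact_force: [-1.9, 1.3, 8.5]
opening: 0.117
grip_force: 30.0
```

Request:
drive_tool([
  {"offset": [0,-0.004,0],"angular": [0,0,0]},
  {"offset": [0,-0.004,0],"angular": [0,0,0]},
  {"offset": [0,0,0],"angular": [0,0,0]},
  {"offset": [0,0,0],"angular": [0,0,0]},
])

```text
time: 7.43
ee_pos: [0.5108, -0.0126, 0.0828]
tool_rot: [2.024, 2.397, 0.008]
contact_force: [7.4, 3.2, 1.5]
opening: 0.122
grip_force: 30.0
```

Request:
drive_tool([
  {"offset": [0,-0.004,0],"angular": [0,0,0]},
  {"offset": [0,0,0],"angular": [0,0,0]},
  {"offset": [0,0,0],"angular": [0,0,0]},
])

```text
time: 7.68
ee_pos: [0.5106, -0.0126, 0.0829]
tool_rot: [2.02, 2.391, 0.021]
contact_force: [24.3, 7.1, -11.5]
opening: 0.118
grip_force: 30.0
```

The drawer is at its stop: the force rose to 24 N and the motion ended. I'll relieve the pull, open, rise, and turn 90° for the tab while looking.

Request:
drive_tool([
  {"offset": [0,0.0055,0],"angular": [0,0,0]},
  {"offset": [0,0,0],"angular": [0,0,0]},
  {"offset": [0,0,0],"angular": [0,0,0]},
  {"offset": [0,0,0],"angular": [0,0,0]},
])

```text
time: 8.02
ee_pos: [0.511, -0.0126, 0.0828]
tool_rot: [2.025, 2.4, 0.003]
contact_force: [2.4, 2.6, 7.1]
opening: 0.116
grip_force: 30.0
```

Request:
drive_tool([
  {"offset": [0,0,0],"angular": [0,0,0]},
  {"offset": [0,0,0],"angular": [0,0,0]},
  {"offset": [0,0,0],"angular": [0,0,0]},
  {"offset": [0,0,0],"angular": [0,0,0]},
  {"offset": [0,0,0],"angular": [0,0,0]},
  {"offset": [0,0,-0.02],"angular": [0,0,0]},
  {"offset": [0,0,-0.02],"angular": [0,0,0]},
  {"offset": [0,0,-0.03],"angular": [0,0,0]},
  {"offset": [0,0,-0.03],"angular": [0,0,0]},
  {"offset": [0,0,-0.03],"angular": [0,0,0]},
  {"offset": [0,0,-0.02],"angular": [0,0,0]},
  {"offset": [0,0,0],"angular": [0,0,0]},
], jaw=0.42)

```text
time: 9.02
ee_pos: [0.5126, -0.0131, 0.2373]
tool_rot: [2.021, 2.395, 0.008]
contact_force: [0.2, 0.4, 1.4]
opening: 0.418
grip_force: 0.0
```

```bash
python3 - <<'E'
from h import *
np.set_printoptions(precision=4,suppress=True)
o=observe();print(o["ee_pos"],R.from_rotvec(o["tool_rot"]).as_matrix(),o["time"])
for n in("scene","side"):
    save(n,n+"1.png");m=camera_model(n)
    for q in ("slide_tab","pointer","mark","drawer_handle"):
        for p in outline_of(n,q)[:2]:print(n,q,round(p["score"],2),p["rect"])
    h=np.array([.5107,-.0126,.08]);x=np.array([.985,.173,0])
    print(proj(m,h),proj(m,h+.149*x))
a=cv2.imread('pics/scene1.png')[170:290,200:340];b=cv2.imread('pics/side1.png')[150:270,220:360]
cv2.imwrite('pics/c2.png',np.vstack([cv2.resize(i,(700,600),interpolation=3)[:, :] for i in (a,)]))
cv2.imwrite('pics/c3.png',cv2.resize(b,(700,600),interpolation=3))
E
```

```text
[ 0.5126 -0.0131  0.2373] [[-0.1683  0.9857  0.009 ]
 [ 0.9857  0.1684 -0.0013]
 [-0.0028  0.0087 -1.    ]] 9.0167
scene slide_tab 0.72 [290.4, 203.3, 23.3, 24.3]
scene pointer 0.66 [289.4, 203.4, 14.0, 21.0]
scene mark 0.21 [303.3, 206.6, 106.6, 104.5]
scene drawer_handle 0.86 [304.1, 208.9, 107.9, 106.0]
[326.1792 176.3248] [284.3027 198.1529]
side slide_tab 0.76 [308.1, 191.1, 21.6, 16.6]
side pointer 0.62 [309.1, 188.4, 26.4, 22.1]
[349.7625 207.9801] [303.5073 185.0572]
```

View pics/c3.png

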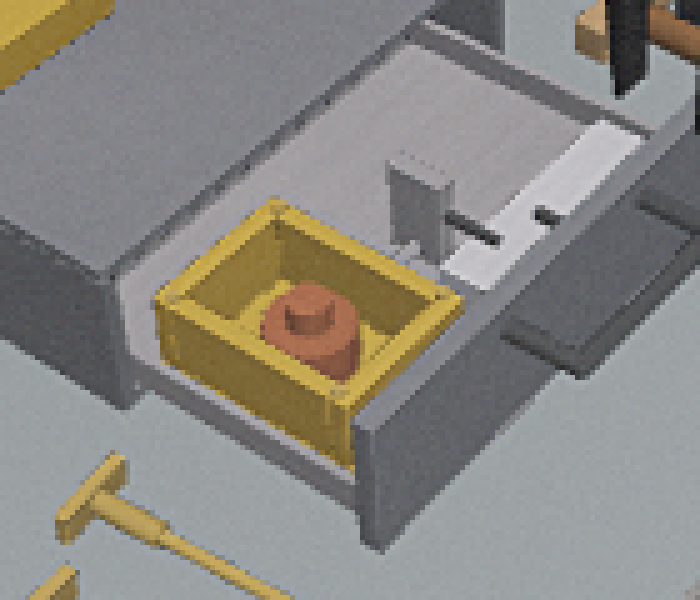

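The side crop shows the drawer open. The tab's top is centred at (421,172) in the crop and the pointer's tip is at (497,240). The mark's tip is at (537,212) on the white strip. Next I'll check the tab position by triangulation and turn the tool.

Request:
drive_tool([
  {"offset": [0,0,0],"angular": [0,0,-7]},
  {"offset": [0,0,0],"angular": [0,0,-7]},
  {"offset": [0,0,0],"angular": [0,0,-7]},
  {"offset": [0,0,0],"angular": [0,0,-7]},
  {"offset": [0,0,0],"angular": [0,0,-7]},
  {"offset": [0,0,0],"angular": [0,0,-7]},
  {"offset": [0,0,0],"angular": [0,0,-7]},
  {"offset": [0,0,0],"angular": [0,0,-7]},
  {"offset": [0,0,0],"angular": [0,0,-7]},
  {"offset": [0,0,0],"angular": [0,0,-7]},
  {"offset": [0,0,0],"angular": [0,0,-7]},
  {"offset": [0,0,0],"angular": [0,0,-7]},
])

```text
time: 10.52
ee_pos: [0.51, -0.0127, 0.2313]
tool_rot: [0.111, -3.139, -0.0]
contact_force: [-0.5, -0.3, -0.3]
opening: 0.422
grip_force: 0.0
```

Request:
drive_tool([
  {"offset": [0,0,0],"angular": [0,0,-6]},
  {"offset": [0,0,0],"angular": [0,0,0]},
])

```text
time: 10.68
ee_pos: [0.5101, -0.0128, 0.2313]
tool_rot: [0.268, -3.13, -0.0]
contact_force: [-0.1, -0.4, 1.0]
opening: 0.415
grip_force: 0.0
```

```bash
python3 - <<'E'
from h import *
np.set_printoptions(precision=4,suppress=True)
d=camera_model("side");s=camera_model("scene")
print("tab",tri([(s,290.4,203.3),(d,308.1,191.1)]))
t=atz(d,304.2,184.4,.088);p=atz(d,319.4,198,.064);k=atz(d,327.4,192.4,.064)
c,sn=np.cos(np.radians(9.8)),np.sin(np.radians(9.8));M=np.array([[c,sn,0],[-sn,c,0],[0,0,1]])
h=np.array([.5107,-.0126,.08])
print("tabtop",t,M@(t-h),"ptr",p,M@(p-h),"mark",k,M@(k-h))
o=observe();print(o["ee_pos"],R.from_rotvec(o["tool_rot"]).as_matrix(),o["time"])
E
```

```text
tab [0.6431 0.0131 0.0608]
tabtop [0.6514 0.0159 0.088 ] [0.1435 0.0041 0.008 ] ptr [0.6034 0.0059 0.064 ] [ 0.0945  0.0025 -0.016 ] mark [ 0.6041 -0.0247  0.064 ] [ 0.09   -0.0278 -0.016 ]
[ 0.5101 -0.0128  0.2313] [[-0.9854 -0.17   -0.0005]
 [-0.17    0.9854  0.0001]
 [ 0.0005  0.0002 -1.    ]] 10.6833
```

View pics/c2.png

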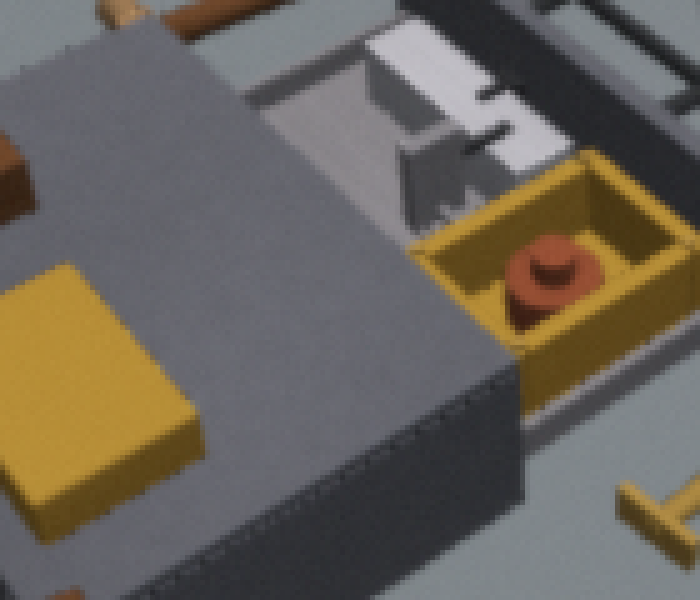

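The scene crop shows the tab's top at about (425,135), the pointer's tip at (508,126) and the mark at (480,97). Now I'll move over the tab.

Request:
drive_tool([
  {"offset": [-0.015,0,0],"angular": [0,0,0]},
  {"offset": [-0.025,0,0],"angular": [0,0,0]},
  {"offset": [-0.025,0.003,0],"angular": [0,0,0]},
  {"offset": [-0.025,0,0],"angular": [0,0,0]},
  {"offset": [-0.025,0,0],"angular": [0,0,0]},
  {"offset": [-0.02,0,0],"angular": [0,0,0]},
  {"offset": [-0.011,0,0],"angular": [0,0,0]},
  {"offset": [0,0,0],"angular": [0,0,0]},
  {"offset": [0,0,0],"angular": [0,0,0]},
])

```text
time: 11.43
ee_pos: [0.6535, 0.0148, 0.2309]
tool_rot: [0.263, -3.129, -0.0]
contact_force: [0.7, 0.3, 0.3]
opening: 0.417
grip_force: 0.0
```

```bash
python3 - <<'E'
from h import *
np.set_printoptions(precision=4,suppress=True)
d=camera_model("side");s=camera_model("scene")
print("tabtop",tri([(s,285,197),(d,304.2,184.4)]),"ptr",tri([(s,301.6,195.2),(d,319.4,198)]),"mark",tri([(s,296,189.4),(d,327.4,192.4)]))
o=observe();print(o["ee_pos"],R.from_rotvec(o["tool_rot"]).as_matrix(),o["time"])
m=camera_model("wrist");np.save("w2.npy",m["world_to_cam"]);save("wrist","w2.png")
for q in ("slide_tab","pointer","mark"):
    for p in outline_of("wrist",q)[:2]:print(q,round(p["score"],2),p["rect"])
E
```

```text
tabtop [0.6552 0.0128 0.0832] ptr [0.6027 0.0072 0.0638] mark [ 0.6042 -0.0241  0.0628]
[0.6535 0.0148 0.2309] [[-0.986  -0.1668 -0.0015]
 [-0.1668  0.986   0.    ]
 [ 0.0015  0.0003 -1.    ]] 11.4333
slide_tab 0.64 [346.4, 183.0, 55.8, 78.0]
pointer 0.64 [347.0, 182.2, 57.8, 78.3]
mark 0.86 [294.3, 127.5, 19.8, 27.9]
```

View pics/w2.png

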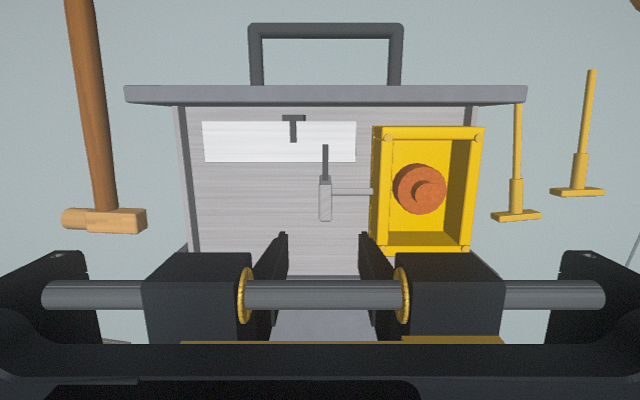

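The wrist picture shows the tab's top centred at about (325,200). The pointer's tip is at (325,145) and the mark's tip at (293,142). The cabinet lies level in the picture, so the yaw is right.

```bash
python3 - <<'E'
from h import *
np.set_printoptions(precision=4,suppress=True)
m=camera_model("wrist");o=observe();Q=R.from_rotvec(o["tool_rot"]).as_matrix()
for n,u,v,z in(("tab",325,200.5,.088),("ptr",325,145,.064),("mark",293,142,.064)):
    w=atz(m,u,v,z);print(n,w,"tool",Q.T@(w-o["ee_pos"]))
im=cv2.imread("pics/w2.png")[:,:,::1].mean(2)
print("ptr row150",im[150,312:338].astype(int)," mark row134",im[134,282:306].astype(int))
print("tab row200",im[200,312:338].astype(int))
E
```

```text
tab [0.6542 0.0172 0.088 ] tool [-0.0018  0.0023  0.1437]
ptr [0.6054 0.0089 0.064 ] tool [0.0477 0.0023 0.1677]
mark [ 0.6078 -0.0221  0.064 ] tool [ 0.0505 -0.0286  0.1677]
ptr row150 [226 227 226 227 226 225 226 226 228 231 155  88  94  96  96  91 170 224
 228 226 226 226 227 226 226 228]  mark row134 [229 228 227 226 228 228 231 192 121  94  97  97  98  89 165 226 230 227
 225 226 226 227 227 227]
tab row200 [188 181 183 182 184 187 165 154 169 175 174 170 174 172 174 175 176 181
 178 148 169 188 186 181 185 183]
```

The draw needed is about 31 mm along -tool y. I'll go down over the tab and grip.

Request:
drive_tool([
  {"offset": [-0.002,0.002,0.008],"angular": [0,0,0]},
  {"offset": [0,0,0.02],"angular": [0,0,0]},
  {"offset": [0,0,0.02],"angular": [0,0,0]},
  {"offset": [0,0,0.02],"angular": [0,0,0]},
  {"offset": [0,0,0.02],"angular": [0,0,0]},
  {"offset": [0,0,0.02],"angular": [0,0,0]},
  {"offset": [0,0,0.02],"angular": [0,0,0]},
  {"offset": [0,0,0.02],"angular": [0,0,0]},
  {"offset": [0,0,0.01],"angular": [0,0,0]},
  {"offset": [0,0,0],"angular": [0,0,0]},
  {"offset": [0,0,0],"angular": [0,0,0]},
])

```text
time: 12.55
ee_pos: [0.6548, 0.0171, 0.0733]
tool_rot: [0.265, -3.129, -0.0]
contact_force: [1.1, -0.3, 0.6]
opening: 0.424
grip_force: 0.0
```

Request:
drive_tool([
  {"offset": [0,0,0],"angular": [0,0,0]},
  {"offset": [0,0,0],"angular": [0,0,0]},
  {"offset": [0,0,0],"angular": [0,0,0]},
  {"offset": [0,0,0],"angular": [0,0,0]},
  {"offset": [0,0,0],"angular": [0,0,0]},
  {"offset": [0,0,0],"angular": [0,0,0]},
  {"offset": [0,0,0],"angular": [0,0,0]},
  {"offset": [0,0,0],"angular": [0,0,0]},
], jaw=0.0)

```text
time: 13.22
ee_pos: [0.6556, 0.0172, 0.0744]
tool_rot: [-0.265, 3.129, 0.0]
contact_force: [-1.1, 1.8, 4.3]
opening: 0.126
grip_force: 30.0
```

The tab is gripped, with the jaw at 12 mm. I'll draw 31 mm along -tool y and check with the camera.

Request:
drive_tool([
  {"offset": [0,-0.003,0],"angular": [0,0,0]},
  {"offset": [0,-0.005,0],"angular": [0,0,0]},
  {"offset": [0,-0.005,0],"angular": [0,0,0]},
  {"offset": [0,-0.005,0],"angular": [0,0,0]},
  {"offset": [0,-0.005,0],"angular": [0,0,0]},
  {"offset": [0,-0.005,0],"angular": [0,0,0]},
  {"offset": [0,-0.003,0],"angular": [0,0,0]},
  {"offset": [0,0,0],"angular": [0,0,0]},
  {"offset": [0,0,0],"angular": [0,0,0]},
  {"offset": [0,0,0],"angular": [0,0,0]},
  {"offset": [0,0,0],"angular": [0,0,0]},
  {"offset": [0,0,0],"angular": [0,0,0]},
])

```text
time: 14.22
ee_pos: [0.6607, -0.0129, 0.0744]
tool_rot: [-0.265, 3.13, 0.002]
contact_force: [-2.3, 5.2, 5.3]
opening: 0.124
grip_force: 30.0
```

```bash
python3 - <<'E'
from h import *
im=save("wrist","w3.png")
for q in ("pointer","mark"):
    for p in outline_of("wrist",q)[:2]:print(q,round(p["score"],2),p["rect"])
print(observe()["ee_pos"],observe()["grip_force"])
cv2.imwrite("pics/c4.png",cv2.resize(im[60:260,200:440,::-1],(720,600),interpolation=3))
E
```

```text
pointer 0.89 [372.9, 241.0, 127.4, 153.8]
[ 0.66067273 -0.01285849  0.07442545] 30.00337779521942
```

View pics/c4.png

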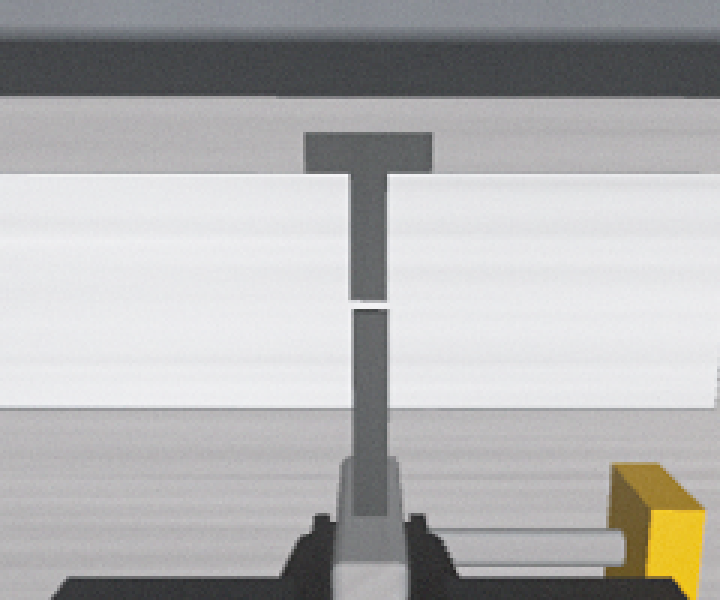

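The crop shows the pointer (column 370) and the mark (column 368) end to end, within about 0.5 mm, with the fingers on the tab. I'll hold briefly and hand in.

Request:
drive_tool([
  {"offset": [0,0,0],"angular": [0,0,0]},
  {"offset": [0,0,0],"angular": [0,0,0]},
  {"offset": [0,0,0],"angular": [0,0,0]},
  {"offset": [0,0,0],"angular": [0,0,0]},
  {"offset": [0,0,0],"angular": [0,0,0]},
  {"offset": [0,0,0],"angular": [0,0,0]},
])

```text
time: 14.87
ee_pos: [0.6607, -0.0128, 0.0744]
tool_rot: [-0.265, 3.13, 0.002]
contact_force: [-2.1, 4.9, 5.7]
opening: 0.121
grip_force: 30.0
```

```bash
python3 -c "
from cell import *
print(sign_off())"
```

```text
the job is handed in; nothing more can be done
None
```

I handed the job in at about 15 s with the drawer pulled to its stop, the slide's pointer within about 0.5 mm of the mark and the fingers still gripping the tab; sign-off returned no verdict.

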